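# Seat a tin in the tin holder

### The arm

A 6-joint arm with a two-finger parallel gripper is mounted at the origin on a cart in front of the work surface, level with it; the furniture and walls round the work are solid. World frame = base frame: x ahead of the robot, y to its left, z up, the work surface at z = 0. Lengths are in m, angles in rad, forces in N, time in s.
With the tool pointing down it reaches from about 0.35 to 0.85 m from the base axis. Payload 8.1 kg.
Tool frame: the origin (TCP) lies on the mounting face of the last link; the fingertips stand 186 mm ahead of it and the grasp point (between the pads) lies 167 mm ahead of it; z points along the fingers, y is the line along which they close (so a half turn about z gives the same grasp; the last joint's range is limited). The gripper opens to 93 mm and grips with 3 to 60 N. Pads are 15 mm wide; open, the fingers measure 128 mm over their backs; the gripper's body (75 mm by 188 mm) begins 65 mm behind the grasp point.
Start: joints at [-1.186, 0.13, 1.488, -0, 1.523, -0.085], TCP at [0.272, -0.535, 0.405] pointing down, gripper open.
Joint ranges: [-2.96, 2.96], [-0.89, 2.26], [0.02, 2.5], [-1.34, 4.48], [0, 2.73], [-2.66, 2.66]. Speed limits (rad/s): [2.39, 2.39, 2.79, 3.14, 3.14, 3.14].

### API

Orientations are given as a rotation vector (axis times angle).
In Python, from plant import * gives the robot as it stands. The module is installed in compiled form; this text tells all that it offers.
- The arm moves only by the tool arm_command, never from a script. Its argument "increments" is a list of rows, each a list of 6 numbers: the shift along the tool's x, y, z in units of 0.2 m (1.0 is 0.2 m), then the turn, a rotation vector about the tool's x, y, z in units of pi rad (1.0 is pi rad). A call has exactly 5 rows; each row is the pose to reach, as a shift and turn from the pose commanded when the call began, along the tool's axes at that moment, turning the shorter way round; what a row does not reach only later rows make up. A row lasts 1/8 s, in which the tool goes at most 62.5 mm and 10.7 degrees, less where a joint would pass 70% of its speed; a pose out of reach is approached as far as the arm can. A call with a number of a shift or a turn outside -1 to 1 is refused whole. A call with a gripper value outside its range is refused whole. "fingers" is the closure, from -1 (fully open) to 1 (shut), set as the call begins (left out, the last holds). The fingers move at their own pace and stop on an object; "force" is the grip in N (left out, the last holds). Time passes only in rows, so rows that repeat a pose let the fingers close, or fill a call up. It gives the time, the measured TCP pose, the force, the opening and the grip force at its end, in the units of the state.
- read_state(): the state, without advancing time (a new reading comes with each control period).
- read_camera(name): name is "scene" or "top" or "wrist"; returns a dict with "image" (420x560x3 uint8, red, green, blue), "fx", "fy", "cx", "cy" (pixels), "T" (4x4, takes a point from camera to world coordinates). Camera axes: x right, y down, z forward; pixel columns grow to the right and rows downward; lengths in m; the calibration is good to about 2 mm. The wrist camera is an equidistant fisheye: a pixel r from the principal point sees the ray r / f radians off the axis. A picture is of the moment at which its call begins. There is no depth.
- close_job(): hands the job in; it is judged then, once.
The state is a dict: "t": time; "q": joint angles; "dq": joint speeds; "joint_torque": joint torques, N m; "tool_pos": TCP position; "orientation": TCP orientation; "force": force on the tool from outside, world axes, zero at the start; "wrist_torque": the same for the moment, N m; "opening": finger opening in m; "gripper_force": force on a finger pad.
Only numpy, scipy, OpenCV 4.12 (cv2) and the standard library are available. Lean on these libraries where they do the work, as an engineer would, in place of code of your own. Each camera call takes 0.05 s, during which the arm holds its last target. There are 200 camera calls.

### The job

Get the small tin (the narrower of the two at the front left) ready for opening: stand it on the wooden tin holder, in the open mouth in front of the sprung plunger, and let go of it. Then nudge it in from behind, past the plunger, until it sits fully home and snug: against the fence, against the tip of the stop screw, and with the plunger pressing on it. Push gently so that the tin never rams the stop, keep it upright, leave everything else where it stands, and take the gripper away.

Things in the scene. Friction and masses are not known exactly. Their poses are not given: they have to be found in the camera images.
- small_tin_center (a point): The narrower and taller of the two closed food tins that stand at the front of the worktop, left of the hob: an upright cylinder 57 mm across and 72 mm high, about 0.2 kg. This point is its centre, 36 mm above its underside; z is its axis. Push it low: pushed near its top rim it tips forward.
- holder: Tin holder: wooden board 12 mm thick, fixed to the worktop, x -95 to +85, y -48 to +82 mm. Origin: under the board, below the line the tin's centre travels, level with the plunger. +x: the way in, from open mouth to back stop; +y: plunger side. Bare mouth at x -95 to -40 mm, then fence opposite plunger, then stop. Home tin: centre at y = 0, x +6 to +25 mm, as the screw is set.
- holder_mouth (a point): Point on the board's top face in the middle of the mouth, where the tin is stood first: 58 mm before the plunger (holder x = -58 mm), on the tin's line of travel. The tin stays clear of the plunger until its centre is about 30 mm further in.
- fence: Straight wooden fence on the board at its -y side, 44 mm high above the board, 16 mm thick, x -40 to +56 mm in the holder's frame, with a rounded leading end; its face towards the tin lies at y = -28.7 mm. Origin: on the board's top face at the holder's x = 0, y = 0; axes as the holder's.
- back_stop: Aluminium bracket, 44 mm high, 40 mm wide, near face at holder x = +64 mm, with a rubber-tipped stop screw 30 mm above the board pointing at the mouth. The tip stands out 11 to 29 mm from that face; its setting differs every time and is not measured: feel for it. Rigid: force rises fast once the tin touches. Origin: board's top face, middle of bracket (holder x +72, y 0).
- plunger_block: Aluminium block, 44 mm high, y +45 to +71 mm in the holder's frame, with a dome-ended steel pin (20 mm thick, 30 mm above the board, at x = 0). Pin tip at rest at y = +19 mm; sprung: 1.5 N, +0.25 N per mm, 12 mm travel. Pushing the tin past takes 3 to 9 N, then a little less; friction holds the tin wherever it is left. Origin: board's top face at holder x = 0, y = 0.
- big_tin: Bystander: wide closed food tin, 75 mm across, 58 mm high, near the small tin; origin at the centre of its underside.
- spice_jar: Bystander: slim spice jar with a black cap, 41 mm across, 105 mm high, near the small tin; origin at the centre of its underside.
- salt_shaker: Bystander: salt shaker, 44 mm across, 90 mm high; origin at the centre of its underside.
- matches: Bystander: small closed matchbox, 35 x 53 x 15 mm; origin at the centre of its underside.

How it is judged:
By the outcome, as a careful person would: the job done as asked, in the order asked, and still so for the second after the job is handed in, with the robot touching nothing.
It also fails if it takes over 64 s, if anything falls off the work surface, if the arm or the gripper's body presses on something with over 40 N, if the wrist force passes 120 N, or if a joint passes its speed limit or range.

## Working session

There is one attempt and no reset: what is moved stays moved. The work goes in short steps, Python scripts to look and compute and a tool call to move; the robot and the scene stay as the last step left them, time stands still between calls to the robot, and variables do not carry over. Pictures are saved under pics/ and viewed, at most 10 in all, crops included, and the job is handed in when it is done.

Besides the shell and the picture viewer there is one more tool, called after "Call:" in YAML: its name, and indented under it one key for each argument. arm_command: Moves the arm, as the interface text tells. Shifts and turns lie within -1 to 1; 1 stands for 0.2 m of shift or pi rad of turn. Its arguments: {"type":"object","properties":{"increments":{"type":"array","items":{"type":"array","items":{"type":"number","minimum":-1,"maximum":1}}},"fingers":{"type":"number"},"force":{"type":"number"}},"required":["increments"]}

```bash
mkdir -p pics
python3 - <<'E'
from plant import *
import cv2,numpy as np
for n in("scene","top"):
    c=read_camera(n); cv2.imwrite(f"pics/{n}0.png",c["image"][:,:,::-1])
    print(n,c["fx"],c["fy"],c["cx"],c["cy"],np.round(c["T"],4).tolist())
s=read_state();print(s)
E
```

```text
scene 389.62278816225944 389.62278816225944 281.66071709327537 207.68171900515202 [[-0.6406, -0.4789, 0.6003, -0.2669], [-0.7679, 0.3924, -0.5063, 0.6489], [0.0069, -0.7853, -0.6191, 0.8972], [0.0, 0.0, 0.0, 1.0]]
top 446.49964660843966 446.49964660843966 280.4804407644006 212.7198146483374 [[0.0241, -0.9981, 0.056, 0.4553], [-0.9997, -0.0238, 0.0072, -0.0558], [-0.0059, -0.0562, -0.9984, 1.2949], [0.0, 0.0, 0.0, 1.0]]
{'t': 0.1, 'q': array([-1.18640206e+00,  1.31106390e-01,  1.48920006e+00, -1.23888205e-05,
        1.52301409e+00, -8.53696462e-02]), 'dq': array([ 0.00198233, -0.00173175, -0.00322476,  0.00292075, -0.0015854 ,
       -0.00053305]), 'joint_torque': array([ 1.08073193e-03, -5.61342108e+01, -4.93096912e+01,  7.70770339e-02,
        2.91341805e-02, -7.50524805e-05]), 'tool_pos': array([ 0.27155845, -0.53478744,  0.40376339]), 'orientation': array([-3.05367009e+00, -7.30740862e-01,  4.23279415e-04]), 'force': array([ 0.03239136,  0.45851961, -0.72407258]), 'wrist_torque': array([ 0.00527141, -0.00774584,  0.00757163]), 'gripper_force': 0.0, 'opening': 0.09280793247695789}
```

View pics/top0.png

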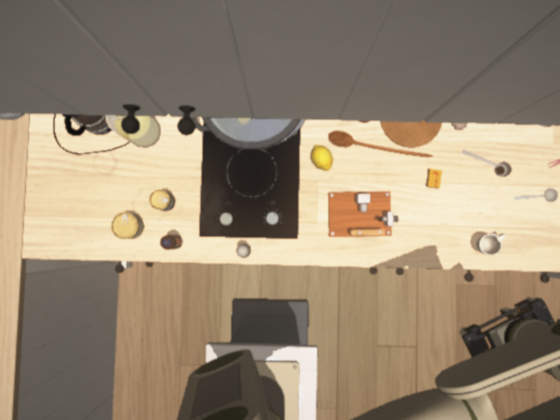

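View pics/scene0.png

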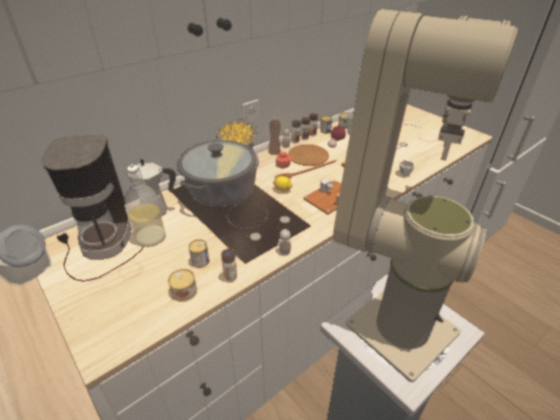

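```bash
cat > h.py <<'E'
import numpy as np,cv2
from plant import *
def pix2world(c,u,v,z):
    T=c["T"]; d=T[:3,:3]@np.array([(u-c["cx"])/c["fx"],(v-c["cy"])/c["fy"],1.0])
    return T[:3,3]+d*(z-T[2,3])/d[2]
def world2pix(c,p):
    T=c["T"]; q=T[:3,:3].T@(np.asarray(p)-T[:3,3]); return c["cx"]+c["fx"]*q[0]/q[2],c["cy"]+c["fy"]*q[1]/q[2]
E
python3 - <<'E'
from h import *
c=read_camera("top");im=c["image"][:,:,::-1]
a=cv2.resize(im[180:255,100:200],None,fx=8,fy=8,interpolation=cv2.INTER_CUBIC)[:,:]
b=cv2.resize(im[180:255,310:410],None,fx=8,fy=8,interpolation=cv2.INTER_CUBIC)
cv2.imwrite("pics/a.png",a);cv2.imwrite("pics/b.png",b)
for n,u,v,z in(("tin",161,200,.072),("big",126,225,.058),("jar",170,242,.1),("salt",243,250,.09),("hold",360,214,.012)):print(n,pix2world(c,u,v,z).round(3))
E
```

```text
tin [0.551 0.283 0.072]
big [0.48  0.381 0.058]
jar [0.437 0.246 0.1  ]
salt [0.42  0.051 0.09 ]
hold [ 0.529 -0.275  0.012]
```

View pics/a.png

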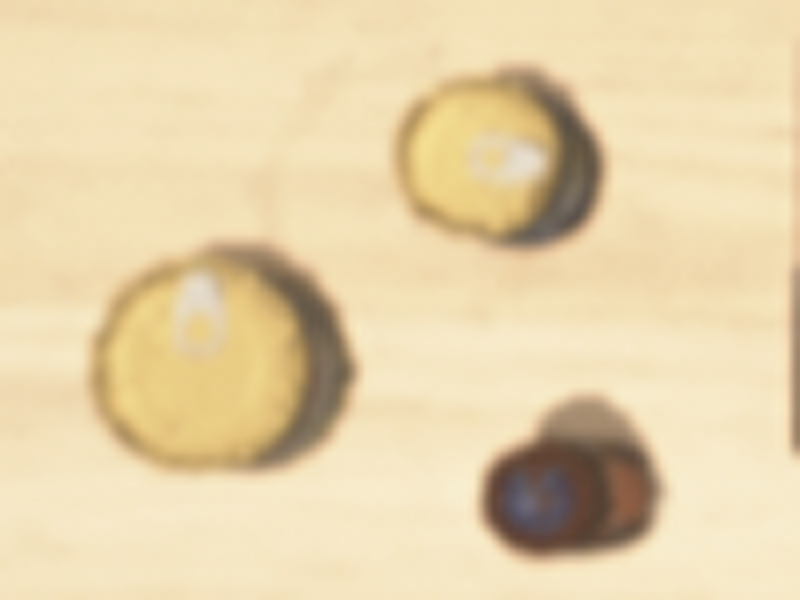

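View pics/b.png

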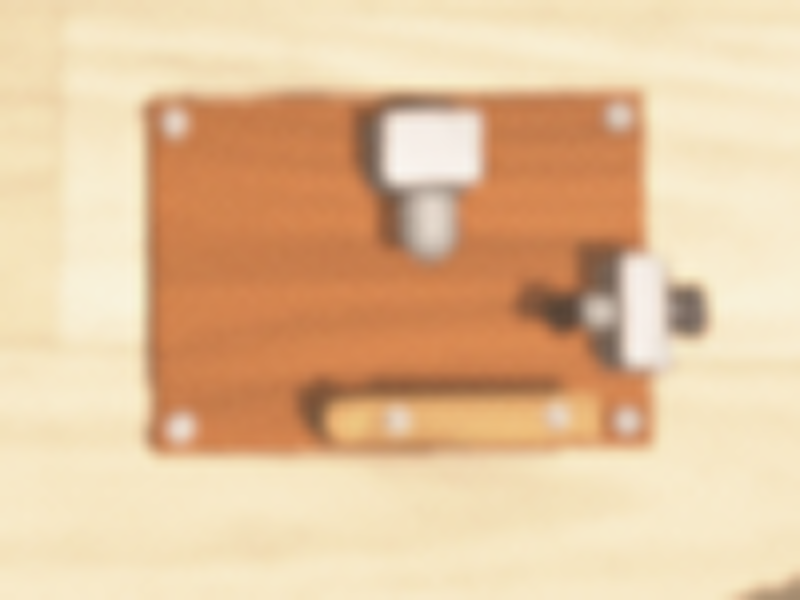

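```bash
cat >> h.py <<'E'
from scipy.spatial.transform import Rotation as R
def inc(p,az):
    """shift/turn in tool units to TCP p, tool down with tool-y azimuth az"""
    s=read_state(); R0=R.from_rotvec(s["orientation"])
    y=np.array([np.cos(az),np.sin(az),0]); z=np.array([0,0,-1.]); R1=R.from_matrix(np.c_[np.cross(y,z),y,z])
    print("shift",(R0.inv().apply(np.array(p)-s["tool_pos"])/.2).round(4),"turn",((R0.inv()*R1).as_rotvec()/np.pi).round(4))
E
python3 - <<'E'
from h import *
from scipy.optimize import least_squares
c=read_camera("top")
f=lambda x,y,ox:((x+.5)/8-.5+ox,(y+.5)/8-.5+180)
t=pix2world(c,*f(478,157,100),.072);print("tin",t.round(4))
print("r",np.linalg.norm(pix2world(c,*f(397,157,100),.072)-t))
print("big",pix2world(c,*f(200,362,100),.058).round(4),"jar",pix2world(c,*f(538,497,100),.105).round(4))
P=np.array([[-95,82],[85,82],[85,-48],[-95,-48]])/1e3
W=np.array([pix2world(c,*f(*q,310),.012)[:2] for q in((149,97),(642,92),(651,447),(152,452))])
def tf(a,P): return np.array(a[:2])+np.asarray(P)@np.array([[np.cos(a[2]),np.sin(a[2])],[-np.sin(a[2]),np.cos(a[2])]])
r=least_squares(lambda a:(tf(a,P)-W).ravel(),[.529,-.275,-1.57]);a=r.x
print("holder",a.round(4),"res mm",(r.fun*1e3).round(1),"mouth",tf(a,[[-.058,0]]).round(4))
Ri=lambda w:(np.linalg.inv(np.array([[np.cos(a[2]),-np.sin(a[2])],[np.sin(a[2]),np.cos(a[2])]]))@(w[:2]-a[:2])*1e3).round(1)
for n,x,y,z in(("fence L",325,420,.056),("fence R",600,420,.056),("fence top edge",460,397,.056),("block top",432,110,.056),("block bot",432,185,.056),("brk near",620,310,.056),("brk top",640,252,.056),("brk bot",640,368,.056),("screw",583,310,.042)):print(n,Ri(pix2world(c,*f(x,y,310),z)))
inc([t[0],t[1],.40],0.)
E
```

```text
tin [0.5533 0.2874 0.072 ]
r 0.027917406385326436
big [0.4808 0.3851 0.058 ] jar [0.4376 0.2537 0.105 ]
holder [ 0.5136 -0.2788 -1.5379] res mm [ 1.1  1.4  1.1 -1.1 -1.2 -0.8 -1.   0.5] mouth [[ 0.5117 -0.2208]]
fence L [-38.9 -36.6]
fence R [ 56.2 -37.4]
fence top edge [  8. -29.]
block top [ 0.2 70.8]
block bot [-0.3 44.7]
brk near [64.   0.6]
brk top [71.3 20.7]
brk bot [ 70.4 -19.6]
screw [54.3  1.3]
shift [ 3.1171 -3.0283  0.0241] turn [-3.000e-04 -2.000e-04 -3.505e-01]
```

Call:
arm_command:
  increments:
    - [0.15, -0.15, 0, 0, 0, -0.05]
    - [0.35, -0.35, 0, 0, 0, -0.105]
    - [0.55, -0.55, 0, 0, 0, -0.16]
    - [0.77, -0.77, 0, 0, 0, -0.215]
    - [0.99, -0.99, 0, 0, 0, -0.27]
  fingers: -1
  force: 15

```text
t: 0.82
tool_pos: [0.3587, -0.267, 0.4046]
orientation: [2.479, 1.93, 0.0]
force: [0.6, -0.0, 0.7]
opening: 0.0933
gripper_force: 0.0
```

```bash
python3 -c "
from h import *
s=read_state();print(s['t'],s['tool_pos'],s['q']);inc([.5533,.2874,.40],.033)"
```

```text
0.825 [ 0.35868602 -0.26698338  0.40463193] [-7.54720589e-01 -2.95727952e-01  1.89111506e+00  2.24546088e-04
  1.54596033e+00 -5.07016043e-01]
shift [2.9259 0.2637 0.0235] turn [ 0.0001 -0.     -0.0894]
```

Call:
arm_command:
  increments:
    - [0.2, 0.02, 0, 0, 0, -0.02]
    - [0.4, 0.04, 0, 0, 0, -0.04]
    - [0.6, 0.05, 0, 0, 0, -0.06]
    - [0.8, 0.07, 0, 0, 0, -0.08]
    - [1.0, 0.09, 0, 0, 0, -0.085]

```text
t: 1.45
tool_pos: [0.4262, -0.0784, 0.4047]
orientation: [2.204, 2.238, 0.0]
force: [0.1, -0.4, -0.6]
opening: 0.093
gripper_force: 0.0
```

Call:
arm_command:
  increments:
    - [0.2, 0.09, 0, 0, 0, 0]
    - [0.4, 0.18, 0, 0, 0, 0]
    - [0.6, 0.27, 0, 0, 0, 0]
    - [0.8, 0.36, 0, 0, 0, 0]
    - [1.0, 0.45, 0, 0, 0, 0]

```text
t: 2.08
tool_pos: [0.5135, 0.1231, 0.4046]
orientation: [2.205, 2.237, -0.0]
force: [0.1, 0.7, -1.1]
opening: 0.0927
gripper_force: 0.0
```

```bash
python3 -c "
from h import *
s=read_state();print(s['t'],s['tool_pos'],s['q']);inc([.5533,.2874,.40],.033)"
```

```text
2.075 [0.51346351 0.12307804 0.40460035] [ 1.38182179e-01 -6.47610391e-02  1.68790017e+00 -1.10250332e-04
  1.51850752e+00  1.23756517e-01]
shift [0.8187 0.211  0.0229] turn [-0.      0.     -0.0059]
```

Call:
arm_command:
  increments:
    - [0.2, 0.05, 0, 0, 0, -0.006]
    - [0.4, 0.1, 0, 0, 0, -0.006]
    - [0.6, 0.15, 0, 0, 0, -0.006]
    - [0.8, 0.205, 0, 0, 0, -0.006]
    - [0.8, 0.205, 0, 0, 0, -0.006]

```text
t: 2.7
tool_pos: [0.5517, 0.2846, 0.4038]
orientation: [-2.18, -2.26, 0.001]
force: [-1.6, -0.3, -0.8]
opening: 0.0929
gripper_force: 0.0
```

```bash
python3 -c "
from h import *
s=read_state();print(s['t'],s['tool_pos']);inc([.5533,.2874,.215],.033)
c=read_camera('wrist');print(c['fx'],c['cx'],c['cy'],c['T'].round(4).tolist())
cv2.imwrite('pics/w1.png',c['image'][:,:,::-1])"
```

```text
2.7 [0.55171245 0.28460513 0.40382752]
shift [0.0135 0.0095 0.9441] turn [-0.0004 -0.0001  0.001 ]
325.19226210127806 279.2373464700416 210.37010204849196 [[0.9994, 0.0332, 0.01, 0.5496], [0.0347, -0.9523, -0.3033, 0.3692], [-0.0005, 0.3035, -0.9528, 0.383], [0.0, 0.0, 0.0, 1.0]]
```

View pics/w1.png

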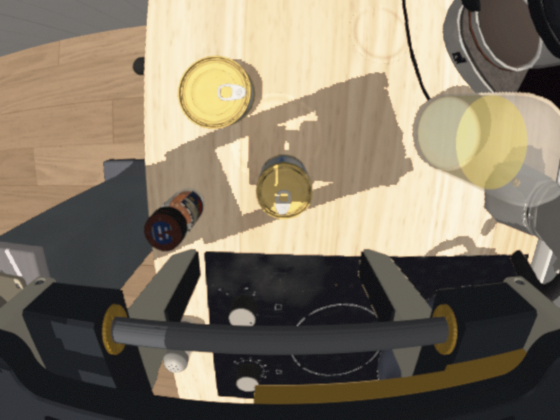

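```bash
cat >> h.py <<'E'
def fish(c,u,v,z):
    d=np.array([u-c["cx"],v-c["cy"]]);r=np.hypot(*d);th=r/c["fx"]
    w=c["T"][:3,:3]@np.r_[d/r*np.sin(th),np.cos(th)]; return c["T"][:3,3]+w*(z-c["T"][2,3])/w[2]
E
python3 -c "
from h import *
c=read_camera('wrist')
for n,u,v,z in(('tin',284,190,.072),('L',256,190,.072),('R',312,190,.072),('jar',165,230,.105),('big',215,92,.058)):print(n,fish(c,u,v,z).round(4))
inc([.5533,.2874,.215],.033)"
```

```text
tin [0.5568 0.2898 0.072 ]
L [0.5292 0.2889 0.072 ]
R [0.5845 0.2908 0.072 ]
jar [0.4439 0.2557 0.105 ]
big [0.4852 0.3851 0.058 ]
shift [0.0257 0.0097 0.9458] turn [-0.0003  0.0002  0.0003]
```

Call:
arm_command:
  increments:
    - [0.03, 0.018, 0.25, 0, 0, 0]
    - [0.03, 0.018, 0.5, 0, 0, 0]
    - [0.03, 0.018, 0.7, 0, 0, 0]
    - [0.03, 0.018, 0.85, 0, 0, 0]
    - [0.03, 0.018, 0.94, 0, 0, 0]

```text
t: 3.42
tool_pos: [0.5547, 0.2869, 0.215]
orientation: [-2.185, -2.256, 0.004]
force: [-0.4, -0.5, 0.3]
opening: 0.0933
gripper_force: 0.0
```

Call:
arm_command:
  increments:
    - [0, 0, 0, 0, 0, 0]
    - [0, 0, 0, 0, 0, 0]
    - [0, 0, 0, 0, 0, 0]
    - [0, 0, 0, 0, 0, 0]
    - [0, 0, 0, 0, 0, 0]
  fingers: 1
  force: 15

```text
t: 4.05
tool_pos: [0.5557, 0.2885, 0.2179]
orientation: [2.184, 2.258, 0.002]
force: [-0.7, -0.5, 5.6]
opening: 0.0573
gripper_force: 15.0
```

```bash
python3 -c "
from h import *
s=read_state();print(s['opening'],s['gripper_force'],s['force']);inc([.555,.2885,.215],.033)"
```

```text
0.05733872099427805 15.002122074365616 [-0.74187503 -0.52701928  5.63572879]
shift [-0.     -0.0034  0.0145] turn [ 0.0005 -0.0002  0.0001]
```

Call:
arm_command:
  increments:
    - [0, 0, -0.01, 0, 0, 0]
    - [0, 0, -0.03, 0, 0, 0]
    - [0, 0, -0.08, 0, 0, 0]
    - [0, 0, -0.15, 0, 0, 0]
    - [0, 0, -0.2, 0, 0, 0]
  force: 25

```text
t: 4.68
tool_pos: [0.5556, 0.2885, 0.2585]
orientation: [2.184, 2.257, 0.002]
force: [0.9, 0.6, -1.8]
opening: 0.0568
gripper_force: 25.0
```

```bash
python3 -c "
from h import *
s=read_state();print(s['opening'],s['gripper_force'],s['force'],s['wrist_torque'],s['tool_pos'])
c=read_camera('wrist');cv2.imwrite('pics/w2.png',c['image'][:,:,::-1])"
```

```text
0.056823838002997465 24.998745918273926 [ 0.92333414  0.61140245 -1.82050868] [-0.03450901 -0.0777733   0.04391961] [0.55561127 0.28845181 0.25846393]
```

View pics/w2.png

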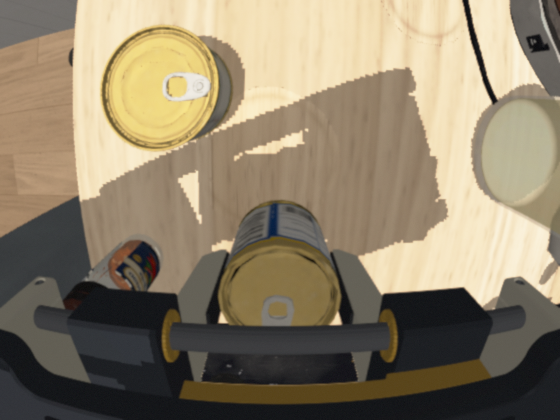

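Call:
arm_command:
  increments:
    - [0, 0, -0.15, 0, 0, 0]
    - [-0.12, -0.01, -0.35, 0, 0, 0]
    - [-0.3, -0.03, -0.5, 0, 0, 0]
    - [-0.55, -0.06, -0.6, 0, 0, 0]
    - [-0.8, -0.09, -0.65, 0, 0, 0]

```text
t: 5.35
tool_pos: [0.5425, 0.1266, 0.3889]
orientation: [2.182, 2.257, 0.004]
force: [0.6, -0.8, -1.5]
opening: 0.0571
gripper_force: 25.0
```

Call:
arm_command:
  increments:
    - [-0.22, -0.02, 0, 0, 0, 0]
    - [-0.42, -0.05, 0, 0, 0, 0]
    - [-0.62, -0.07, 0, 0, 0, 0]
    - [-0.8, -0.09, 0, 0, 0, 0]
    - [-1.0, -0.12, 0, 0, 0, 0]

```text
t: 5.98
tool_pos: [0.5249, -0.074, 0.3872]
orientation: [2.184, 2.258, 0.001]
force: [-0.6, 0.5, -2.4]
opening: 0.0571
gripper_force: 25.0
```

Call:
arm_command:
  increments:
    - [-0.1, -0.01, 0, 0, 0, 0]
    - [-0.2, -0.03, 0, 0, 0, 0]
    - [-0.26, -0.04, 0, 0, 0, 0]
    - [-0.3, -0.05, 0, 0, 0, 0]
    - [-0.3, -0.05, 0, 0, 0, 0]

```text
t: 6.6
tool_pos: [0.5172, -0.1332, 0.3868]
orientation: [-2.185, -2.258, -0.0]
force: [0.1, 0.0, -2.0]
opening: 0.057
gripper_force: 25.0
```

```bash
python3 -c "
from h import *
s=read_state();print(s['opening'],s['t'],s['force'],s['tool_pos'])
inc([.513,-.220,.26],.033)
c=read_camera('wrist');cv2.imwrite('pics/w3.png',c['image'][:,:,::-1])"
```

```text
0.05695428580876798 6.6 [ 0.06105878  0.01824862 -2.04578405] [ 0.51722451 -0.13317153  0.38675042]
shift [-0.4333 -0.0354  0.6337] turn [ 0.     -0.0001 -0.    ]
```

View pics/w3.png

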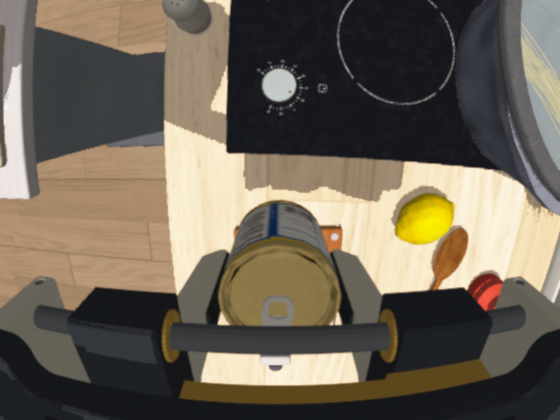

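Run:
```python
from h import *
c=read_camera('wrist');im=c['image']
hs=cv2.cvtColor(im,cv2.COLOR_RGB2HSV)
m=((hs[...,0]<14)&(hs[...,1]>130)&(hs[...,2]>110))
m[:215]=0;m[262:]=0;m[:,:225]=0;m[:,355:]=0
for r in range(220,262,4):
    x=np.where(m[r])[0]; print(r,(x.min(),x.max()) if len(x) else '')
for u in list(range(234,250,3))+list(range(318,346,3)):
    y=np.where(m[:,u])[0]; print(u,(y.min(),y.max()) if len(y) else '')
a=np.array([.5136,-.2788,-1.5379]);C,S=np.cos(a[2]),np.sin(a[2])
for P in((-.095,-.048),(-.095,.082)):
    w=np.r_[a[0]+C*P[0]-S*P[1],a[1]+S*P[0]+C*P[1],.012]
    q=c["T"][:3,:3].T@(w-c["T"][:3,3]);th=np.arccos(q[2]/np.linalg.norm(q));d=q[:2]/np.hypot(*q[:2])*th*c["fx"]
    print("pred",w.round(4),d+[c["cx"],c["cy"]])
```

```text
220 
224 
228 (np.int64(325), np.int64(340))
232 (np.int64(234), np.int64(341))
236 (np.int64(235), np.int64(341))
240 (np.int64(325), np.int64(340))
244 (np.int64(327), np.int64(340))
248 (np.int64(328), np.int64(340))
252 (np.int64(330), np.int64(330))
256 
260 
234 (np.int64(231), np.int64(234))
237 (np.int64(229), np.int64(229))
240 
243 
246 
249 
318 
321 
324 (np.int64(230), np.int64(238))
327 (np.int64(229), np.int64(246))
330 (np.int64(229), np.int64(252))
333 (np.int64(229), np.int64(249))
336 (np.int64(228), np.int64(248))
339 (np.int64(228), np.int64(249))
342 
345 
pred [ 0.4625 -0.1854  0.012 ] [230.25359547 228.84089784]
pred [ 0.5924 -0.1812  0.012 ] [340.75802975 228.6264381 ]
```

Call:
arm_command:
  increments:
    - [-0.15, -0.01, 0.05, 0, 0, 0]
    - [-0.3, -0.02, 0.2, 0, 0, 0]
    - [-0.43, -0.03, 0.4, 0, 0, 0]
    - [-0.434, -0.03, 0.55, 0, 0, 0]
    - [-0.434, -0.03, 0.65, 0, 0, 0]

```text
t: 7.32
tool_pos: [0.5138, -0.2197, 0.255]
orientation: [-2.183, -2.256, 0.001]
force: [-0.0, 0.4, -0.8]
opening: 0.0571
gripper_force: 25.0
```

Call:
arm_command:
  increments:
    - [0, 0, 0.02, 0, 0, 0]
    - [0, 0, 0.04, 0, 0, 0]
    - [0, 0, 0.06, 0, 0, 0]
    - [0, 0, 0.075, 0, 0, 0]
    - [0, 0, 0.085, 0, 0, 0]

```text
t: 7.95
tool_pos: [0.5142, -0.2202, 0.24]
orientation: [2.184, 2.258, 0.0]
force: [-0.9, 0.4, -2.3]
opening: 0.057
gripper_force: 25.0
```

```bash
python3 -c "
from h import *
s=read_state();print(s['opening'],s['t'],s['force'],s['tool_pos'])
inc([.514,-.220,.230],.033)"
```

```text
0.05701693270925282 7.95 [-0.86372868  0.42314685 -2.25219413] [ 0.51417129 -0.22019684  0.23995346]
shift [ 0.001  -0.0008  0.0498] turn [0.0001 0.0001 0.0001]
```

Call:
arm_command:
  increments:
    - [0, 0, 0.01, 0, 0, 0]
    - [0, 0, 0.02, 0, 0, 0]
    - [0, 0, 0.03, 0, 0, 0]
    - [0, 0, 0.04, 0, 0, 0]
    - [0, 0, 0.045, 0, 0, 0]

```text
t: 8.57
tool_pos: [0.514, -0.2201, 0.2305]
orientation: [-2.184, -2.258, 0.0]
force: [-0.3, 0.3, -1.8]
opening: 0.0569
gripper_force: 25.0
```

Call:
arm_command:
  increments:
    - [0, 0, 0.003, 0, 0, 0]
    - [0, 0, 0.005, 0, 0, 0]
    - [0, 0, 0.007, 0, 0, 0]
    - [0, 0, 0.008, 0, 0, 0]
    - [0, 0, 0.008, 0, 0, 0]

```text
t: 9.2
tool_pos: [0.5141, -0.2202, 0.2299]
orientation: [2.184, 2.258, -0.0]
force: [-4.2, 1.7, 6.9]
opening: 0.0568
gripper_force: 25.0
```

Call:
arm_command:
  increments:
    - [0, 0, 0, 0, 0, 0]
    - [0, 0, 0, 0, 0, 0]
    - [0, 0, 0, 0, 0, 0]
    - [0, 0, 0, 0, 0, 0]
    - [0, 0, 0, 0, 0, 0]
  fingers: -1

```text
t: 9.82
tool_pos: [0.5141, -0.2202, 0.2291]
orientation: [-2.184, -2.258, -0.0]
force: [-0.3, -0.5, -0.4]
opening: 0.0928
gripper_force: 0.0
```

Call:
arm_command:
  increments:
    - [0, 0, -0.05, 0, 0, 0]
    - [0, 0, -0.15, 0, 0, 0]
    - [0, 0, -0.3, 0, 0, 0]
    - [0, 0, -0.45, 0, 0, 0]
    - [0, 0, -0.55, 0, 0, 0]

```text
t: 10.45
tool_pos: [0.5145, -0.2204, 0.3426]
orientation: [2.182, 2.255, 0.002]
force: [-1.1, 0.1, 0.1]
opening: 0.093
gripper_force: 0.0
```

```bash
python3 -c "
from h import *
s=read_state();print(s['opening'],s['t'],s['force'],s['tool_pos'])
inc([.514,-.130,.32],.033)
c=read_camera('wrist');cv2.imwrite('pics/w4.png',c['image'][:,:,::-1])"
```

```text
0.0929797789984729 10.45 [-1.1368815   0.11205203  0.10091757] [ 0.51449281 -0.22038325  0.34257625]
shift [0.452  0.0121 0.1121] turn [0.001  0.0006 0.    ]
```

View pics/w4.png

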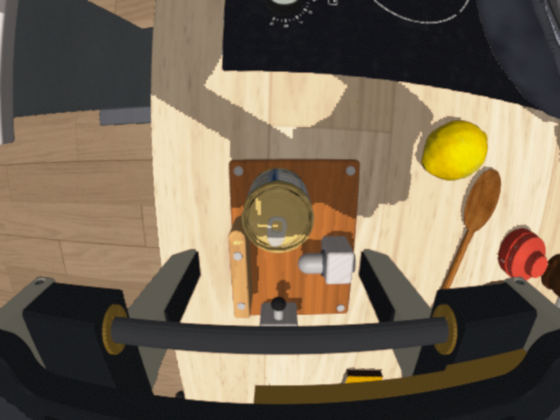

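Run:
```python
from h import *
c=read_camera('wrist')
a=np.array([.5136,-.2788,-1.5379]);C,S=np.cos(a[2]),np.sin(a[2])
for n,u,v,z,e in(("TL",230,160,.012,(-95,-48)),("TR",359,160,.012,(-95,82)),("BR",350,314,.012,(85,82)),("fence in L",245,236,.056,(-40,-28.7)),("fence in",248,300,.056,(20,-28.7)),("tin",278,216,.084,(-58,0)),("tin l",242,216,.084,(-58,-28.5)),("tin r",313,216,.084,(-58,28.5))):
    w=fish(c,u,v,z)[:2]-a[:2]; print(n,w+a[:2],np.array([C*w[0]+S*w[1],-S*w[0]+C*w[1]])*1e3,e)
```

```text
TL [ 0.46895402 -0.18647221] [-93.74626387 -41.58512564] (-95, -48)
TR [ 0.5955763 -0.1819316] [-94.1197555   85.11798601] (-95, 82)
BR [ 0.60689293 -0.36366628] [87.88880118 90.45117204] (85, 82)
fence in L [ 0.48798133 -0.24728983] [-32.33573397 -24.56843108] (-40, -28.7)
fence in [ 0.49010732 -0.31548934] [ 35.89680732 -24.68669739] (20, -28.7)
tin [ 0.51648089 -0.21797508] [-60.6972608    4.87989021] (-58, 0)
tin l [ 0.48833153 -0.21883115] [-60.76749342 -23.28239811] (-58, -28.5)
tin r [ 0.54386049 -0.21717893] [-60.59245345  32.27085933] (-58, 28.5)
```

Call:
arm_command:
  increments:
    - [0.12, 0.003, 0, 0, 0, 0]
    - [0.25, 0.003, 0, 0, 0, 0]
    - [0.35, 0.003, 0, 0, 0, 0]
    - [0.38, 0.003, 0.1, 0, 0, 0]
    - [0.38, 0.003, 0.2, 0, 0, 0]
  fingers: 1
  force: 10

```text
t: 11.18
tool_pos: [0.5121, -0.1433, 0.2984]
orientation: [2.183, 2.259, 0.0]
force: [-0.0, -0.1, -1.0]
opening: 0.0476
gripper_force: 0.0
```

Call:
arm_command:
  increments:
    - [0, 0, 0.1, 0, 0, 0]
    - [0, 0, 0.2, 0, 0, 0]
    - [0, 0, 0.3, 0, 0, 0]
    - [0, 0, 0.38, 0, 0, 0]
    - [0, 0, 0.43, 0, 0, 0]

```text
t: 11.8
tool_pos: [0.5118, -0.1439, 0.2119]
orientation: [-2.183, -2.257, 0.001]
force: [0.9, 0.9, 0.2]
opening: 0.0009
gripper_force: 0.0
```

```bash
python3 -c "
from h import *
s=read_state();print(s['opening'],s['t'],s['force'],s['tool_pos'])
inc([.5135,-.180,.21],.033)"
```

```text
0.000900805647965631 11.8 [0.92218999 0.8983294  0.16338332] [ 0.51179541 -0.14394196  0.2118986 ]
shift [-0.1805  0.0025  0.0094] turn [-0.0004 -0.0002  0.0001]
```

Call:
arm_command:
  increments:
    - [-0.04, 0.003, 0, 0, 0, 0]
    - [-0.08, 0.003, 0, 0, 0, 0]
    - [-0.12, 0.003, 0, 0, 0, 0]
    - [-0.15, 0.003, 0, 0, 0, 0]
    - [-0.175, 0.003, 0, 0, 0, 0]

```text
t: 12.42
tool_pos: [0.514, -0.1797, 0.2134]
orientation: [2.184, 2.257, 0.0]
force: [-0.5, 0.3, -0.4]
opening: -0.0
gripper_force: 0.0
```

Call:
arm_command:
  increments:
    - [-0.01, 0, 0, 0, 0, 0]
    - [-0.02, 0, 0, 0, 0, 0]
    - [-0.03, 0, 0, 0, 0, 0]
    - [-0.04, 0, 0, 0, 0, 0]
    - [-0.05, 0, 0, 0, 0, 0]

```text
t: 13.05
tool_pos: [0.5143, -0.1891, 0.2132]
orientation: [-2.184, -2.258, -0.0]
force: [-0.4, 2.2, 2.6]
opening: 0.0003
gripper_force: 1.4
```

Call:
arm_command:
  increments:
    - [-0.01, 0, 0, 0, 0, 0]
    - [-0.02, 0, 0, 0, 0, 0]
    - [-0.03, 0, 0, 0, 0, 0]
    - [-0.04, 0, 0, 0, 0, 0]
    - [-0.05, 0, 0, 0, 0, 0]

```text
t: 13.68
tool_pos: [0.5146, -0.1993, 0.2131]
orientation: [-2.184, -2.258, 0.0]
force: [-0.2, 2.3, 2.2]
opening: 0.0005
gripper_force: 1.4
```

Call:
arm_command:
  increments:
    - [-0.01, 0, 0, 0, 0, 0]
    - [-0.02, 0, 0, 0, 0, 0]
    - [-0.03, 0, 0, 0, 0, 0]
    - [-0.04, 0, 0, 0, 0, 0]
    - [-0.05, 0, 0, 0, 0, 0]

```text
t: 14.3
tool_pos: [0.5149, -0.2093, 0.2131]
orientation: [-2.184, -2.258, 0.0]
force: [-0.2, 2.5, 1.9]
opening: 0.0004
gripper_force: 1.4
```

Call:
arm_command:
  increments:
    - [-0.01, 0, 0, 0, 0, 0]
    - [-0.02, 0, 0, 0, 0, 0]
    - [-0.03, 0, 0, 0, 0, 0]
    - [-0.04, 0, 0, 0, 0, 0]
    - [-0.05, 0, 0, 0, 0, 0]

```text
t: 14.92
tool_pos: [0.515, -0.2182, 0.2131]
orientation: [-2.182, -2.256, -0.001]
force: [-3.9, 10.6, 8.3]
opening: 0.0007
gripper_force: 5.4
```

Call:
arm_command:
  increments:
    - [-0.008, 0, 0, 0, 0, 0]
    - [-0.016, 0, 0, 0, 0, 0]
    - [-0.024, 0, 0, 0, 0, 0]
    - [-0.032, 0, 0, 0, 0, 0]
    - [-0.04, 0, 0, 0, 0, 0]

```text
t: 15.55
tool_pos: [0.5152, -0.2262, 0.2131]
orientation: [-2.182, -2.256, -0.001]
force: [-4.2, 9.8, 7.3]
opening: 0.0006
gripper_force: 4.9
```

Call:
arm_command:
  increments:
    - [-0.008, 0, 0, 0, 0, 0]
    - [-0.016, 0, 0, 0, 0, 0]
    - [-0.024, 0, 0, 0, 0, 0]
    - [-0.032, 0, 0, 0, 0, 0]
    - [-0.04, 0, 0, 0, 0, 0]

```text
t: 16.18
tool_pos: [0.5153, -0.2345, 0.2127]
orientation: [-2.182, -2.256, 0.0]
force: [-3.7, 7.2, 5.1]
opening: 0.0009
gripper_force: 3.4
```

Call:
arm_command:
  increments:
    - [-0.006, 0, 0, 0, 0, 0]
    - [-0.012, 0, 0, 0, 0, 0]
    - [-0.018, 0, 0, 0, 0, 0]
    - [-0.024, 0, 0, 0, 0, 0]
    - [-0.03, 0, 0, 0, 0, 0]

```text
t: 16.8
tool_pos: [0.5156, -0.2405, 0.2127]
orientation: [-2.183, -2.256, -0.0]
force: [-1.1, 7.2, 3.9]
opening: 0.0002
gripper_force: 3.6
```

Call:
arm_command:
  increments:
    - [-0.004, 0, 0, 0, 0, 0]
    - [-0.008, 0, 0, 0, 0, 0]
    - [-0.012, 0, 0, 0, 0, 0]
    - [-0.016, 0, 0, 0, 0, 0]
    - [-0.02, 0, 0, 0, 0, 0]

```text
t: 17.42
tool_pos: [0.5161, -0.2444, 0.2129]
orientation: [-2.183, -2.257, -0.002]
force: [1.6, 7.6, 2.0]
opening: 0.0004
gripper_force: 3.7
```

Call:
arm_command:
  increments:
    - [-0.002, 0, 0, 0, 0, 0]
    - [-0.004, 0, 0, 0, 0, 0]
    - [-0.006, 0, 0, 0, 0, 0]
    - [-0.008, 0, 0, 0, 0, 0]
    - [-0.01, 0, 0, 0, 0, 0]

```text
t: 18.05
tool_pos: [0.5163, -0.2464, 0.2129]
orientation: [-2.183, -2.257, -0.002]
force: [2.2, 7.9, 1.7]
opening: 0.0003
gripper_force: 3.6
```

Call:
arm_command:
  increments:
    - [-0.002, 0, 0, 0, 0, 0]
    - [-0.004, 0, 0, 0, 0, 0]
    - [-0.006, 0, 0, 0, 0, 0]
    - [-0.008, 0, 0, 0, 0, 0]
    - [-0.01, 0, 0, 0, 0, 0]

```text
t: 18.68
tool_pos: [0.5164, -0.2484, 0.2129]
orientation: [-2.183, -2.258, -0.002]
force: [1.6, 6.6, 1.4]
opening: 0.0007
gripper_force: 3.4
```

Call:
arm_command:
  increments:
    - [-0.002, 0, 0, 0, 0, 0]
    - [-0.004, 0, 0, 0, 0, 0]
    - [-0.006, 0, 0, 0, 0, 0]
    - [-0.008, 0, 0, 0, 0, 0]
    - [-0.01, 0, 0, 0, 0, 0]

```text
t: 19.3
tool_pos: [0.5165, -0.2504, 0.2129]
orientation: [-2.183, -2.258, -0.002]
force: [1.9, 6.5, 1.7]
opening: 0.001
gripper_force: 3.3
```

```bash
python3 -c "
from h import *
s=read_state();print(s['t'],s['force'],s['tool_pos'])
c=read_camera('scene');cv2.imwrite('pics/s5.png',cv2.resize(c['image'][150:240,290:410,::-1],None,fx=6,fy=6,interpolation=2))
c=read_camera('wrist');cv2.imwrite('pics/w5.png',c['image'][:,:,::-1])"
```

```text
19.3 [1.86956544 6.4620145  1.71354284] [ 0.51648415 -0.25043807  0.21287324]
```

View pics/w5.png

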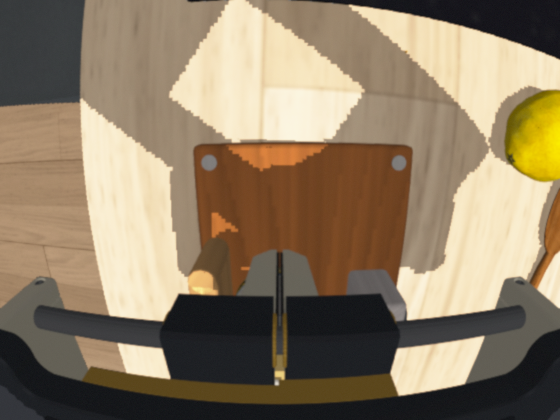

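Call:
arm_command:
  increments:
    - [-0.002, 0, 0, 0, 0, 0]
    - [-0.004, 0, 0, 0, 0, 0]
    - [-0.006, 0, 0, 0, 0, 0]
    - [-0.008, 0, 0, 0, 0, 0]
    - [-0.01, 0, 0, 0, 0, 0]

```text
t: 20.02
tool_pos: [0.5166, -0.252, 0.2129]
orientation: [-2.183, -2.257, -0.003]
force: [1.6, 9.8, 2.9]
opening: 0.0002
gripper_force: 5.2
```

Call:
arm_command:
  increments:
    - [-0.002, 0, 0, 0, 0, 0]
    - [-0.004, 0, 0, 0, 0, 0]
    - [-0.006, 0, 0, 0, 0, 0]
    - [-0.008, 0, 0, 0, 0, 0]
    - [-0.01, 0, 0, 0, 0, 0]

```text
t: 20.65
tool_pos: [0.5167, -0.2529, 0.213]
orientation: [-2.181, -2.256, -0.005]
force: [1.0, 18.2, 9.9]
opening: 0.0001
gripper_force: 9.1
```

Call:
arm_command:
  increments:
    - [0.005, 0, 0, 0, 0, 0]
    - [0.02, 0, 0, 0, 0, 0]
    - [0.08, 0, 0, 0, 0, 0]
    - [0.2, 0, 0, 0, 0, 0]
    - [0.35, 0, 0, 0, 0, 0]

```text
t: 21.28
tool_pos: [0.5138, -0.1837, 0.213]
orientation: [-2.185, -2.257, 0.0]
force: [0.1, 0.5, 0.3]
opening: 0.0007
gripper_force: 0.0
```

Call:
arm_command:
  increments:
    - [0.1, 0, -0.1, 0, 0, 0]
    - [0.15, 0, -0.3, 0, 0, 0]
    - [0.15, 0, -0.55, 0, 0, 0]
    - [0, 0, -0.7, 0, 0, 0]
    - [-0.15, 0, -0.75, 0, 0, 0]

```text
t: 21.9
tool_pos: [0.5157, -0.2144, 0.3662]
orientation: [2.179, 2.257, 0.002]
force: [0.7, -0.5, 0.4]
opening: 0.0005
gripper_force: 0.0
```

Call:
arm_command:
  increments:
    - [-0.05, 0, 0, 0, 0, 0]
    - [-0.1, 0, 0, 0, 0, 0]
    - [-0.1, 0, 0, 0, 0, 0]
    - [-0.1, 0, 0, 0, 0, 0]
    - [-0.1, 0, 0, 0, 0, 0]

```text
t: 22.52
tool_pos: [0.5158, -0.2345, 0.3628]
orientation: [-2.183, -2.258, 0.0]
force: [0.2, -0.1, 0.2]
opening: 0.0005
gripper_force: 0.0
```

Run:
```python
from h import *
s=read_state();print(s['t'],s['force'],s['tool_pos'])
c=read_camera('wrist');np.save('w6T.npy',c["T"]);cv2.imwrite('pics/w6f.png',c['image'][:,:,::-1])
t=read_camera('top');A=cv2.resize(t['image'][180:255,310:385,::-1],(390,390),interpolation=2)
B=cv2.resize(c['image'][150:350,180:380,::-1],(400,400),interpolation=2)
B=cv2.resize(B,(390,390))
cv2.imwrite('pics/w6.png',np.hstack([B,A]))
```

```text
22.525 [ 0.22200844 -0.14025819  0.2037856 ] [ 0.51577182 -0.23454692  0.36277129]
```

View pics/w6.png

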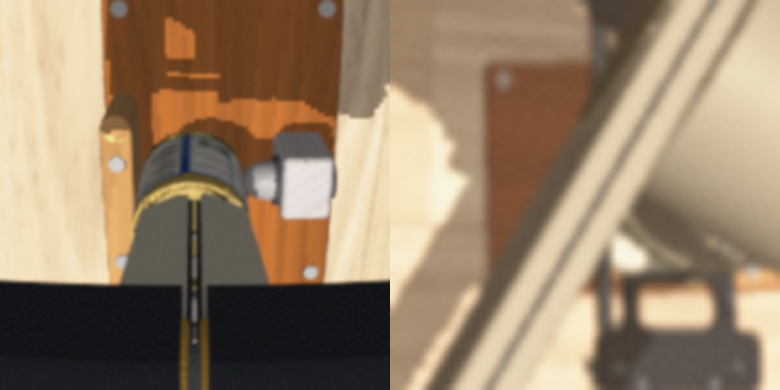

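Run:
```python
from h import *
im=cv2.imread('pics/w4.png')
print("cols 277-281 grey:",[(r,int(im[r,276:283].mean())) for r in range(280,322,2)])
print("row300:",[(u,int(im[300,u].mean())) for u in range(262,300,3)])
print("pin col 308:",[(r,int(im[r,306:310].mean())) for r in range(244,284,2)])
c=read_camera('wrist');T=c['T'].copy();T[:3,3]+=np.array([.5145,-.2204,.3426])-read_state()['tool_pos'];c['T']=T
a=np.array([.5136,-.2788,-1.5379]);C,S=np.cos(a[2]),np.sin(a[2])
def hx(u,v,z): w=fish(c,u,v,z)[:2]-a[:2]; return (np.array([C*w[0]+S*w[1],-S*w[0]+C*w[1]])*1e3).round(1)
for v in range(291,308,3): print("tip",v,hx(279,v,.042))
for v in(254,263,272): print("pin",v,hx(308,v,.042))
print("block",hx(330,237,.056),hx(330,283,.056))
```

```text
cols 277-281 grey: [(280, 99), (282, 80), (284, 72), (286, 71), (288, 67), (290, 75), (292, 79), (294, 79), (296, 63), (298, 22), (300, 24), (302, 29), (304, 33), (306, 35), (308, 36), (310, 78), (312, 168), (314, 176), (316, 176), (318, 169), (320, 107)]
row300: [(262, 116), (265, 100), (268, 71), (271, 58), (274, 23), (277, 26), (280, 25), (283, 23), (286, 65), (289, 67), (292, 64), (295, 63), (298, 63)]
pin col 308: [(244, 67), (246, 68), (248, 68), (250, 68), (252, 70), (254, 83), (256, 112), (258, 137), (260, 158), (262, 177), (264, 198), (266, 207), (268, 196), (270, 190), (272, 172), (274, 129), (276, 121), (278, 124), (280, 125), (282, 124)]
tip 291 [30.9  3.5]
tip 294 [34.5  3.5]
tip 297 [38.1  3.5]
tip 300 [41.8  3.5]
tip 303 [45.6  3.5]
tip 306 [49.3  3.5]
pin 254 [-10.3  31.1]
pin 263 [-0.7 31.5]
pin 272 [ 9.2 31.8]
block [-33.5  49. ] [14.  51.9]
```

Call:
arm_command:
  increments:
    - [0.05, 0, -0.05, 0, 0, 0]
    - [0.2, 0, -0.1, 0, 0, 0]
    - [0.4, 0, -0.15, 0, 0, 0]
    - [0.5, 0, -0.15, 0, 0, 0]
    - [0.5, 0, -0.15, 0, 0, 0]

```text
t: 23.3
tool_pos: [0.5125, -0.1339, 0.3934]
orientation: [2.181, 2.26, 0.0]
force: [-0.0, -0.6, 0.7]
opening: 0.0004
gripper_force: 0.0
```

Run:
```python
from h import *
s=read_state();print(s['t'],s['tool_pos'],s['force'],np.abs(s['dq']).max())
print(close_job())
```

```text
23.3 [ 0.51248159 -0.13386179  0.39343902] [-0.04628603 -0.64801859  0.65853612] 0.035666465234491754
the job is handed in; nothing more can be done
None
```

I stood the small tin in the mouth, let go, and pushed it past the plunger to the stop screw (force rose from 6.5 N to 18 N at about where the camera puts the tip). I then took the gripper away and handed in at 23.3 s; I did not recheck snugness after backing off, and no verdict came back.

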